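# Make up the tooling trays for two drilling jobs

### The job

Make up the tooling for two drilling jobs from the stock in the middle of the bench: into the large plywood tray put the drill's side handle (in the long bay), the large battery pack (in the wider of the two short bays) and the largest of the three hole saws (in the square bay); into the small tray put the small battery pack (in the larger bay) and the smallest hole saw (in the narrower bay). Set each one down upright, the way up it was lying, flat on the floor of its bay, and let go of it. Leave the middle-sized hole saw where it stands.

Things in the scene. Friction and masses are not known exactly. Their poses are not given: they have to be found in the camera images.
- side_handle: Side handle of a drill lying flat: black ribbed rubber grip, 28 mm thick, 90 long, then a short steel neck and a flat-lying black clamp ring (58 mm outside, 48 inside, 28 high). 160 mm long in all, 28 high, 180 g. Origin: middle of its length, at the underside; x along it towards the ring: grip from x = -80 to +10 mm, axis 14 mm up, ring centre x = +51. Grip it across the rubber near x = -10.
- large_pack: Slide-on battery pack of a cordless drill, a black block lying with its grey rails and copper contacts up: black block 92 x 58 mm and 50 mm high, 60 mm with the rails. The rails are narrower: grip the black block across its short way. About 420 g. Origin: centre of the underside; x along the long side, y across, z up.
- small_pack: Slide-on battery pack of a cordless drill, a black block lying with its grey rails and copper contacts up: black block 70 x 52 mm and 30 mm high, 38 mm with the rails. The rails are narrower: grip the black block across its short way. About 210 g. Origin: centre of the underside; x along the long side, y across, z up.
- large_saw: Steel hole saw standing teeth down on the bench: closed cup 65 mm in diameter and 34 mm high; on its back a round knurled collar 22 mm in diameter (34 to 54 mm above the teeth; grip here) with a thin 11 mm shank above (54 to 70 mm). The largest of three. About 220 g. Origin: centre of the toothed underside; z up along the axis.
- middle_saw: Steel hole saw standing teeth down on the bench: closed cup 48 mm in diameter and 34 mm high; on its back a round knurled collar 22 mm in diameter (34 to 54 mm above the teeth; grip here) with a thin 11 mm shank above (54 to 70 mm). The middle one of three: it stays where it stands. About 160 g. Origin: centre of the toothed underside; z up along the axis.
- small_saw: Steel hole saw standing teeth down on the bench: closed cup 32 mm in diameter and 34 mm high; on its back a round knurled collar 22 mm in diameter (34 to 54 mm above the teeth; grip here) with a thin 11 mm shank above (54 to 70 mm). The smallest of three. About 100 g. Origin: centre of the toothed underside; z up along the axis.
- large_tray: Open plywood tray fixed on the bench, 209 (x) by 227 (y) mm; walls and partitions 6 mm thick, tops 20 mm and bay floors 5 mm above the bench. Bays: long bay 95 (x) by 215 (y), centre x +51, y 0; wider short bay 96 by 117, centre x -50.5, y -49; square bay 96 by 92, centre x -50.5, y +61.5 mm. Origin: centre of its underside, at bench height; z up.
- small_tray: Open plywood tray fixed on the bench, 124 (x) by 188 (y) mm; walls and partition 6 mm thick, tops 20 mm and bay floors 5 mm above the bench. Bays: larger one 112 (x) by 100 (y), centre x 0, y -38; narrower one 112 by 70, centre x 0, y +53 mm. Origin: centre of its underside, at bench height; z up.
There are look-alikes about, which are no part of the job. What is shaped like the middle_saw but blue or red is not meant.

How it is judged (in metres and radians):
At the end, for the whole second after the job is handed in: Each of the five things lies wholly inside its own bay, its underside under 10 mm above the bench (bay floor: 5 mm), upright within 0.12 rad, at rest (under 0.02 m/s) and released; the middle saw is upright and within 25 mm of where it started (x of side_handle in the frame of large_tray between 0.027 and 0.075 m and y of side_handle in the frame of large_tray between -0.032 and 0.032 m and z of side_handle in the frame of large_tray between 0.001 and 0.01 m and angle between each of side_handle, large_pack, large_saw, small_pack, small_saw, middle_saw's own z axis and vertical below 0.12 rad and linear speed of each of side_handle, large_pack, large_saw, small_pack, small_saw below 0.02 m/s and x of large_pack in the frame of large_tray between -0.0725 and -0.0285 m and y of large_pack in the frame of large_tray between -0.065 and -0.033 m and z of large_pack in the frame of large_tray between 0.001 and 0.01 m and x of large_saw in the frame of large_tray between -0.0685 and -0.0325 m and y of large_saw in the frame of large_tray between 0.0445 and 0.0785 m and z of large_saw in the frame of large_tray between 0.001 and 0.01 m and x of small_pack in the frame of small_tray between -0.034 and 0.034 m and y of small_pack in the frame of small_tray between -0.065 and -0.011 m and z of small_pack in the frame of small_tray between 0.001 and 0.01 m and x of small_saw in the frame of small_tray between -0.043 and 0.043 m and y of small_saw in the frame of small_tray between 0.031 and 0.075 m and z of small_saw in the frame of small_tray between 0.001 and 0.01 m and distance of middle_saw from where it was at the start of the episode below 0.025 m); the robot touches nothing.
It fails at once if the middle-sized hole saw is shifted by more than 25 mm (distance of middle_saw from where it was at the start of the episode above 0.025 m).
It also fails if it takes over 144 s, if anything falls off the work surface, if the arm or the gripper's body presses on something with over 40 N, if the wrist force passes 120 N, or if a joint passes its speed limit or range.

### The arm

A 6-joint arm with a two-finger parallel gripper is mounted at the origin on the work surface. World frame = base frame: x ahead of the robot, y to its left, z up, the work surface at z = 0. Lengths are in mm, angles in rad, forces in N, time in s.
With the tool pointing down it reaches from about 300 to 775 mm from the base axis. Payload 14.6 kg.
Tool frame: the origin (TCP) lies on the centre line of the jaws, within the pads' length; the fingertips stand 8 mm ahead of it and the grasp point (between the pads) lies 11 mm behind it; z points along the fingers, y is the line along which they close (so a half turn about z gives the same grasp; the last joint's range is limited). The gripper opens to 94 mm and grips with 3 to 60 N. Pads are 16 mm wide; open, the fingers measure 119 mm over their backs; the gripper's body (75 mm by 177 mm) begins 78 mm behind the grasp point.
Start: joints at [1.187, 0.3, 1.521, -0, 1.321, -0.067], TCP at [171.337, 522.621, 213.446] pointing down, gripper open.
Joint ranges: [-3.03, 3.03], [-0.79, 2.21], [0.23, 2.52], [-1.04, 4.18], [0, 3.07], [-2.55, 2.55]. Speed limits (rad/s): [2.22, 2.22, 2.57, 3.14, 3.14, 3.14].

### API

Orientations are given as [roll, pitch, yaw] about the fixed x, y, z axes, in that order (R = Rz(yaw) Ry(pitch) Rx(roll)).
In Python, from cell import manip gives the robot as it stands.
- The arm moves only by the tool jog_arm, never from a script. Its argument "rows" is one flat list of numbers, 7 for each row, row after row: the shift along the world's x, y, z in cm, then the turn, a rotation vector about the world's x, y, z in rad, then the closure, from 0 (fully open) to 1 (shut). In form: [dx, dy, dz, rx, ry, rz, fingers, dx, dy, dz, rx, ry, rz, fingers, ...]. A call has 1 to 20 rows; each row shifts and turns the commanded pose from where the row before left it; what a row does not reach is not made up. A row lasts 1/12 s, in which the tool goes at most 41.7 mm and 7.16 degrees, less where a joint would pass 70% of its speed; a pose out of reach is approached as far as the arm can. A call with a gripper value outside its range is refused whole. The fingers move at their own pace and stop on an object; "newtons" is the grip in N (left out, the last holds). Time passes only in rows, so rows that do not move let the fingers close. It gives the time, the measured TCP pose, the force, the opening and the grip force at its end, in the units of the state.
- manip.read_state(): the state, without advancing time (a new reading comes with each control period).
- manip.camera(name): name is "scene" or "top" or "wrist"; returns (picture, depth): 420x560x3 uint8, blue, green, red; 420x560 float32, mm along the optical axis (not along the pixel's ray), 0 where there is no reading.
- manip.camera_model(name): a dict with "K" (3x3 intrinsics, pixels), "R" (3x3) and "t" (3): a world point X has camera coordinates R X + t. Camera axes: x right, y down, z forward; pixel columns grow to the right and rows downward; lengths in mm; the calibration is good to about 2 mm. A picture is of the moment at which its call begins: read the wrist's pose just before it. camera_model takes no time and is no camera call; for the wrist camera it gives the pose at the moment of the call.
- manip.sign_off(): hands the job in; it is judged then, once.
The state is a dict: "clock": time; "joints": joint angles; "qd": joint speeds; "effort": joint torques, N m; "eef_pos": TCP position; "eef_rot": TCP orientation; "wrist_force": force on the tool from outside, world axes, zero at the start; "moment": the same for the moment, N m; "finger_gap": finger opening in mm; "finger_force": force on a finger pad.
Only numpy, scipy, OpenCV 4.12 (cv2) and the standard library are available. Lean on these libraries where they do the work, as an engineer would, in place of code of your own. Each camera call takes 0.05 s, during which the arm holds its last target. There are 200 camera calls.

## Working session

There is one attempt and no reset: what is moved stays moved. The work goes in short steps, Python scripts to look and compute and a tool call to move; the robot and the scene stay as the last step left them, time stands still between calls to the robot, and variables do not carry over. Pictures are saved under pics/ and viewed, at most 14 in all, crops included, and the job is handed in when it is done.

Besides the shell and the picture viewer there is one more tool, called after "Call:" in YAML: its name, and indented under it one key for each argument. jog_arm: Moves the arm, as the interface text tells. Its arguments: {"type":"object","properties":{"rows":{"type":"array"},"newtons":{"type":"number"}},"required":["rows"]}

```bash
ls; mkdir -p pics; python3 - <<'E'
from cell import manip
import cv2,numpy as np
for n in("top","scene"):
    p,d=manip.camera(n); cv2.imwrite(f"pics/{n}0.png",p); np.savez(f"pics/{n}0.npz",p=p,d=d)
    m=manip.camera_model(n); print(n,np.round(m["K"],1).tolist(),np.round(m["R"],3).tolist(),np.round(m["t"],1))
s=manip.read_state();print(s)
E
```

```text
pics
top [[412.1, 0.0, 280.8], [0.0, 412.1, 198.2], [0.0, 0.0, 1.0]] [[-0.014, -1.0, 0.006], [-0.982, 0.013, -0.19], [0.19, -0.008, -0.982]] [ 11.2 501.5 870.9]
scene [[453.3, 0.0, 281.7], [0.0, 453.3, 209.0], [0.0, 0.0, 1.0]] [[-0.365, 0.931, -0.015], [0.498, 0.181, -0.848], [-0.787, -0.317, -0.53]] [ 187.7 -218.4 1476.5]
{'clock': 0.1, 'joints': array([ 1.18740757e+00,  3.00404659e-01,  1.52150402e+00, -1.46092700e-05,
        1.32068835e+00, -6.66090052e-02]), 'qd': array([ 0.00158634, -0.00183832, -0.00220189,  0.00251129,  0.00102279,
       -0.0002237 ]), 'effort': array([ 1.06934956e-03, -5.32640398e+01, -3.53285301e+01,  7.09318346e-02,
        2.33897078e-02, -1.25932884e-04]), 'eef_pos': array([171.25850514, 522.42695885, 212.95536689]), 'eef_rot': array([-3.14058957e+00, -5.27308974e-05,  2.82481650e+00]), 'wrist_force': array([-0.37049931,  0.13042921,  0.31894079]), 'moment': array([ 0.06871981,  0.02948097, -0.0105474 ]), 'finger_force': 0.0, 'finger_gap': 94.0504018318385}
```

View pics/top0.png

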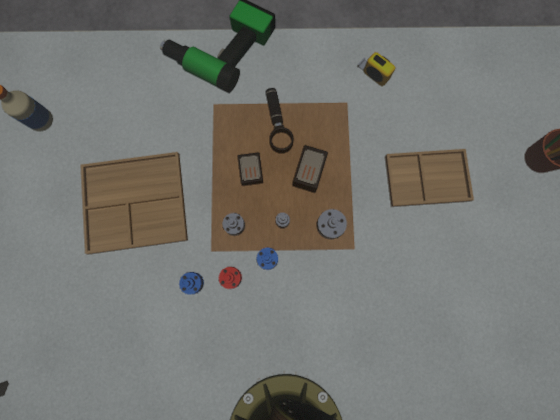

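View pics/scene0.png

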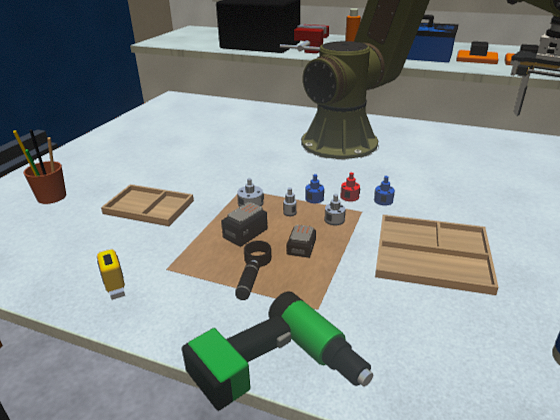

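The top view shows the stock on the mat. Saws: (332,223) widest, (233,223) middle and (282,220) smallest. Packs: (310,168) large and (250,168) small. The handle's ring is at (281,139) and its grip at (272,100). The large tray is left at (134,203), the small tray right at (429,178). The blue and red saws at (191,283), (230,278) and (267,259) are look-alikes off the mat.

```bash
cat > h.py <<'E'
import numpy as np,cv2
from cell import manip
def world(d,m):
    K,R,t=map(np.array,(m["K"],m["R"],m["t"]))
    v,u=np.mgrid[:d.shape[0],:d.shape[1]]
    c=np.stack([(u-K[0,2])/K[0,0]*d,(v-K[1,2])/K[1,1]*d,d],-1)
    return (c-t)@R
def ray(u,v,z,m):
    K,R,t=map(np.array,(m["K"],m["R"],m["t"]))
    o=-R.T@t; r=R.T@np.array([(u-K[0,2])/K[0,0],(v-K[1,2])/K[1,1],1.]); return o+r*(z-o[2])/r[2]
def blob(W,x0,x1,y0,y1,z0,z1):
    P=W.reshape(-1,3); k=(P[:,0]>x0)&(P[:,0]<x1)&(P[:,1]>y0)&(P[:,1]<y1)&(P[:,2]>z0)&(P[:,2]<z1); return P[k]
def rect(P):
    (cx,cy),(w,h),a=cv2.minAreaRect(P[:,:2].astype(np.float32)); return np.round([cx,cy,w,h,a],1)
E
python3 - <<'E'
from h import *
for n in("top","scene"):
    f=np.load(f"pics/{n}0.npz"); m=manip.camera_model(n); W=world(f["d"].astype(float),m); W[f["d"]<=0]=-999
    print(n,"bench z",np.median(blob(W,250,330,-100,100,-30,30)[:,2]))
    if n=="top":
        for nm,u,v,z in(("large_saw",332,223,34),("mid",233,223,34),("small_saw",282,220,60),("lp",310,168,55),("sp",250,168,35),("ring",281,139,28),("grip",272,100,28),("LT",134,203,15),("ST",429,178,15)):
            print(nm,np.round(ray(u,v,z,m)[:2]))
    # blobs above mat
    Z=W[...,2]; mask=((Z>10)&(Z<90)).astype(np.uint8)
    k,L,S,C=cv2.connectedComponentsWithStats(mask)
    for i in range(1,k):
        if S[i,4]>60:
            P=W[L==i]
            if P[:,0].min()>250 and P[:,0].max()<850 and abs(P[:,1]).max()<500: print(S[i].tolist(),"z95",np.round(np.percentile(P[:,2],[50,95,99])),rect(P))
E
```

```text
top bench z -0.9874477694115763
large_saw [ 446. -110.]
mid [449. 112.]
small_saw [451.   2.]
lp [568. -62.]
sp [575.  74.]
ring [647.   2.]
grip [745.  22.]
LT [501. 342.]
ST [ 551. -343.]
[265, 88, 29, 64, 683] z95 [25. 29. 30.] [698.6  11.7 159.9  56.2  10.5]
[292, 145, 36, 48, 1086] z95 [57. 61. 62.] [574.  -62.8  58.8  93.4  72.3]
[386, 149, 88, 57, 1081] z95 [18. 21. 22.] [ 554.  -343.3  125.1  191.4    3.1]
[80, 152, 107, 102, 1834] z95 [19. 22. 23.] [504.6 346.2 210.5 228.8   7.2]
[237, 153, 26, 33, 686] z95 [36. 39. 40.] [578.5  75.7  70.7  52.9   6.7]
[316, 209, 31, 30, 690] z95 [33. 54. 70.] [ 445.  -109.5   64.7   64.1   43.4]
[222, 213, 22, 23, 384] z95 [34. 63. 70.] [448.7 112.7  47.5  48.1  70.6]
[275, 213, 15, 15, 173] z95 [43. 69. 71.] [455.    2.2  31.7  31.2  89.4]
[256, 248, 22, 22, 380] z95 [34. 67. 71.] [369.8  37.7  46.5  46.3  89.5]
[218, 267, 23, 22, 402] z95 [33. 68. 70.] [329.7 120.5  48.   45.3  89.2]
[179, 272, 24, 23, 428] z95 [34. 67. 70.] [318.5 205.7  46.9  47.5  26.1]
scene bench z 0.7726979151804452
[341, 172, 19, 27, 343] z95 [34. 62. 71.] [332.7 117.3  45.2  51.3  76. ]
[305, 174, 19, 27, 345] z95 [34. 62. 70.] [375.3  34.5  45.5  46.3  24.7]
[374, 175, 21, 28, 356] z95 [34. 62. 71.] [325.4 203.4  46.   48.9  10.7]
[221, 178, 47, 67, 1789] z95 [40. 62. 63.] [520.6 -79.4 224.8  96.2  13.1]
[101, 184, 92, 39, 1099] z95 [18. 22. 23.] [ 555.6 -346.9  129.8  192.9    3.3]
[283, 187, 13, 26, 260] z95 [35. 68. 71.] [462.8  -0.9  25.9  29.3  19.5]
[325, 193, 21, 29, 401] z95 [34. 63. 70.] [454.7 110.6  44.   47.3   5.8]
[375, 214, 123, 78, 2409] z95 [19. 22. 23.] [504.6 341.9 218.7 227.4   7.1]
[286, 224, 30, 31, 699] z95 [32. 40. 41.] [582.9  72.   71.7  52.7   7.4]
[235, 240, 36, 58, 965] z95 [25. 30. 31.] [700.4  13.9 160.1  56.   17.2]
```

```bash
python3 - <<'E'
from h import *
f={n:np.load(f"pics/{n}0.npz") for n in("top","scene")}
cv2.imwrite("pics/crop.png",cv2.resize(f["top"]["p"][85:295,170:360],None,fx=2.8,fy=2.8,interpolation=cv2.INTER_CUBIC))
for n in f:
    m=manip.camera_model(n); W=world(f[n]["d"].astype(float),m)
    for nm,x,y in(("LS",447,-109),("MS",450,112),("SS",457,1)):
        for z0,z1 in((60,80),(40,57),(30,37)):
            P=blob(W,x-40,x+40,y-40,y+40,z0,z1); print(n,nm,z0,len(P),rect(P) if len(P)>3 else"",np.round(np.median(P[:,2]),1))
    for nm,x,y,a,b in(("LP",574,-63,54,66),("LPblk",574,-63,45,53),("SP",579,75,34,44),("SPblk",579,75,26,32.5)):
        P=blob(W,x-55,x+55,y-50,y+50,a,b); print(n,nm,len(P),rect(P),np.round(np.median(P[:,2]),1))
    P=blob(W,672,800,-40,60,10,40);print(n,"grip",rect(P),np.round(np.percentile(P[:,2],95),1)); P=blob(W,600,676,-40,60,10,40);print(n,"ring",rect(P))
    for nm,x,y in(("LTlong",555,351),("LTwide",460,290),("LTsq",447,400),("STlarge",556,-382),("STnar",551,-291)):
        P=blob(W,x-15,x+15,y-15,y+15,-20,30); print(n,nm,"floor",np.round(np.median(P[:,2]),1))
E
```

```text
top LS 60 24 [ 445.4 -109.1    9.1   10.5   43.5] 68.9
top LS 40 65 [ 446.3 -108.    20.6   22.4   88.3] 52.6
top LS 30 525 [ 445.2 -109.6   63.2   61.3   89.1] 33.0
top MS 60 21 [447.7 113.3   9.8   9.1  44.8] 69.0
top MS 40 68 [4.475e+02 1.127e+02 2.120e+01 2.130e+01 2.000e-01] 52.6
top MS 30 246 [449.4 113.3  47.3  45.2  88.9] 33.1
top SS 60 23 [455.6   2.4   8.8   9.8  89.2] 68.5
top SS 40 67 [454.8   2.3  22.3  21.2  88.1] 52.4
top SS 30 63 [456.1   2.2  30.5  30.4  72.4] 32.9
top LP 638 [570.4 -61.4  45.2  73.9  71.3] 58.8
top LPblk 351 [573.7 -62.5  57.9  91.9  71.8] 48.8
top SP 408 [575.6  75.1  56.6  41.1   6. ] 37.2
top SPblk 205 [578.2  75.5  69.7  51.4   7. ] 28.8
top grip [723.7  16.6 108.7  28.8  11.5] 28.9
top ring [630.   13.5  57.2  97.9  58.5]
top LTlong floor 5.3
top LTwide floor 5.0
top LTsq floor 5.3
top STlarge floor 4.7
top STnar floor 4.8
scene LS 60 24 [ 449.4 -112.5   11.6   10.1    2.3] 65.9
scene LS 40 66 [ 450.7 -111.9   19.1   20.6   23.5] 50.4
scene LS 30 234 [ 449.8 -111.9   61.    63.4   35.9] 34.6
scene MS 60 28 [450.7 109.6  11.   11.2  66.2] 67.5
scene MS 40 76 [454.  110.3  17.9  22.2  32.9] 50.8
scene MS 30 139 [453.8 110.   42.   46.2   5.8] 34.5
scene SS 60 28 [459.2  -1.8  10.4  10.1  12.9] 67.7
scene SS 40 74 [ 4.603e+02 -3.000e-01  2.120e+01  2.180e+01  2.140e+01] 50.1
scene SS 30 51 [462.8  -1.   25.   29.5  18. ] 34.5
scene LP 406 [571.4 -65.6  47.7  78.7  70.9] 60.7
scene LPblk 293 [576.9 -64.3  58.3  94.8  68.7] 50.1
scene SP 311 [577.9  70.9  59.4  41.6   7.7] 38.7
scene SPblk 200 [582.2  72.2  71.3  51.8   6.1] 30.1
scene grip [723.4  13.  116.9  38.5  15.9] 29.7
scene ring [643.2  20.   57.2 101.1  20.5]
scene LTlong floor 6.4
scene LTwide floor 6.5
scene LTsq floor 6.6
scene STlarge floor 7.2
scene STnar floor 6.9
```

View pics/crop.png

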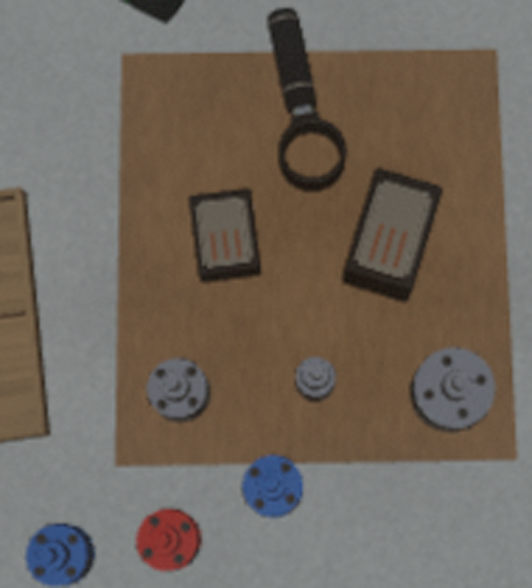

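The crop confirms it: the three grey saws measure 64, 47 and 31 mm across, so large is right (332,223), middle is left (233,223) and small is at the centre (282,220). The coloured ones are not meant. The heights (69/52/33, 59/49, 37/29, floors about 5) match the text in both views. I'll start with the large pack.

Call:
jog_arm:
  rows: [2.02, -2.93, -0.3, 0, 0, 0, 0, 2.02, -2.93, -0.3, 0, 0, 0, 0, 2.02, -2.93, -0.3, 0, 0, 0, 0, 2.02, -2.93, -0.3, 0, 0, 0, 0, 2.02, -2.93, -0.3, 0, 0, 0, 0, 2.02, -2.93, -0.3, 0, 0, 0, 0, 2.02, -2.93, -0.3, 0, 0, 0, 0, 2.02, -2.93, -0.3, 0, 0, 0, 0, 2.02, -2.93, -0.3, 0, 0, 0, 0, 2.02, -2.93, -0.3, 0, 0, 0, 0, 2.02, -2.93, -0.3, 0, 0, 0, 0, 2.02, -2.93, -0.3, 0, 0, 0, 0, 2.02, -2.93, -0.3, 0, 0, 0, 0, 2.02, -2.93, -0.3, 0, 0, 0, 0, 2.02, -2.93, -0.3, 0, 0, 0, 0, 2.02, -2.93, -0.3, 0, 0, 0, 0, 2.02, -2.93, -0.3, 0, 0, 0, 0, 2.02, -2.93, -0.3, 0, 0, 0, 0, 2.02, -2.93, -0.3, 0, 0, 0, 0, 2.02, -2.93, -0.3, 0, 0, 0, 0]
  newtons: 30

```text
clock: 1.77
eef_pos: [575.9, -65.1, 152.9]
eef_rot: [-3.142, -0.001, 2.825]
wrist_force: [0.3, 0.0, 0.8]
finger_gap: 94.2
finger_force: 0.0
```

```bash
python3 - <<'E'
from h import *
m=manip.camera_model("wrist"); p,d=manip.camera("wrist"); cv2.imwrite("pics/w1.png",p)
print(np.round(-np.array(m["R"]).T@m["t"]),manip.read_state()["eef_pos"])
W=world(d.astype(float),m); W[d<=0]=-999
for nm,a,b in(("rails",54,66),("blk",45,53),("all",10,66)):
    P=blob(W,505,640,-125,-5,a,b); print(nm,len(P), rect(P) if len(P)>3 else "")
E
```

```text
[509. -44. 325.] [577.97422338 -69.44931127 152.05573686]
rails 4220 [570.8 -64.2  45.3  73.7  71.8]
blk 1958 [574.  -65.3  58.1  91.2  71.9]
all 6640 [583.2 -45.1 101.9  96.2  71.6]
```

View pics/w1.png

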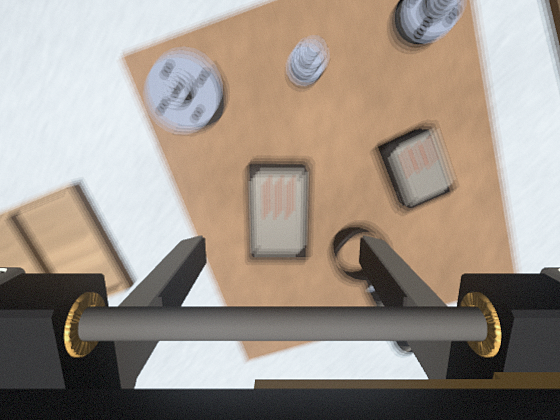

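The wrist view shows the large pack at (280,210) centred between the fingers; blurred as the arm was still settling. It agrees within 1 mm. I'll descend and grip.

Call:
jog_arm:
  rows: [-0.1, -0.1, 0, 0, 0, 0, 0, 0, 0, 0, 0, 0, 0, 0, 0, 0, -2.1, 0, 0, 0, 0, 0, 0, -2.1, 0, 0, 0, 0, 0, 0, -2.1, 0, 0, 0, 0, 0, 0, -2.1, 0, 0, 0, 0, 0, 0, -2.1, 0, 0, 0, 0, 0, 0, -2.1, 0, 0, 0, 0, 0, 0, 0, 0, 0, 0, 0, 0, 0, 0, 0, 0, 0, 0, 0, 0, 0, 0, 0, 0, 1, 0, 0, 0, 0, 0, 0, 1, 0, 0, 0, 0, 0, 0, 1, 0, 0, 0, 0, 0, 0, 1, 0, 0, 0, 0, 0, 0, 1, 0, 0, 0, 0, 0, 0, 1]
  newtons: 40

```text
clock: 3.15
eef_pos: [574.4, -64.5, 27.8]
eef_rot: [-3.141, 0.0, 2.825]
wrist_force: [0.6, 3.0, 3.9]
finger_gap: 57.7
finger_force: 40.3
```

Call:
jog_arm:
  rows: [0, 0, 1, 0, 0, 0, 1, 0, 0, 2, 0, 0, 0, 1, 0, 0, 2, 0, 0, 0, 1, 0, 0, 2.5, 0, 0, 0, 1, 0, 0, 2.5, 0, 0, 0, 1, -0.94, 2.95, 0, 0, 0, -0.094, 1, -0.94, 2.95, 0, 0, 0, -0.094, 1, -0.94, 2.95, 0, 0, 0, -0.094, 1, -0.94, 2.95, 0, 0, 0, -0.094, 1, -0.94, 2.95, 0, 0, 0, -0.094, 1, -0.94, 2.95, 0, 0, 0, -0.094, 1, -0.94, 2.95, 0, 0, 0, -0.094, 1, -0.94, 2.95, 0, 0, 0, -0.094, 1, -0.94, 2.95, 0, 0, 0, -0.094, 1, -0.94, 2.95, 0, 0, 0, -0.094, 1, -0.94, 2.95, 0, 0, 0, -0.094, 1, -0.94, 2.95, 0, 0, 0, -0.094, 1, 0, 0, 0, 0, 0, 0, 1, 0, 0, 0, 0, 0, 0, 1, 0, 0, 0, 0, 0, 0, 1]

```text
clock: 4.82
eef_pos: [461.4, 289.2, 127.5]
eef_rot: [-3.141, 0.0, 1.698]
wrist_force: [0.2, -0.1, -5.1]
finger_gap: 57.7
finger_force: 40.0
```

```bash
python3 - <<'E'
from h import *
print(manip.read_state()["qd"].round(3))
m=manip.camera_model("wrist"); p,d=manip.camera("wrist"); cv2.imwrite("pics/w2.png",p)
W=world(d.astype(float),m); W[d<=0]=-999; np.savez("pics/w2.npz",W=W)
P=blob(W,380,640,200,480,14,25); print(len(P),rect(P),P.min(0),P.max(0))
P=blob(W,380,640,200,480,1,10); print(len(P),np.median(P[:,2]))
E
```

```text
[-0.022 -0.001  0.003  0.    -0.004  0.001]
9601 [505.8 343.4 210.3 227.9   7.3] [387.84831244 236.11900081  14.00031655] [622.94965546 469.2368535   23.366455  ]
44386 6.693652449782464
```

View pics/w2.png

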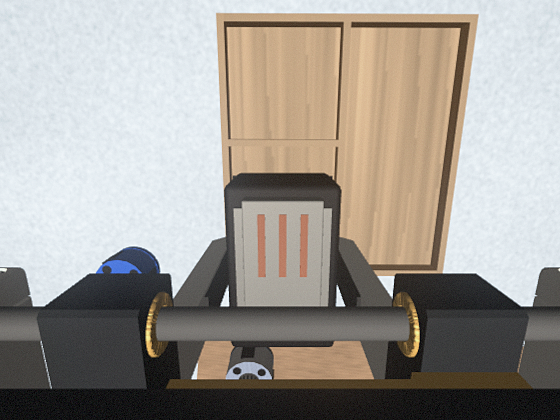

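The wrist view shows the pack level in the jaws and aligned with the tray. The tray measures (505.8, 343.4) at 7.3°, which agrees with the earlier fit. Lowering.

Call:
jog_arm:
  rows: [0, 0, -1.5, 0, 0, 0, 1, 0, 0, -2, 0, 0, 0, 1, 0, 0, -2, 0, 0, 0, 1, 0, 0, -2, 0, 0, 0, 1, 0, 0, -1, 0, 0, 0, 1, 0, 0, -0.5, 0, 0, 0, 1, 0, 0, -0.3, 0, 0, 0, 1, 0, 0, -0.1, 0, 0, 0, 1, 0, 0, 0, 0, 0, 0, 1, 0, 0, 0, 0, 0, 0, 1]

```text
clock: 5.7
eef_pos: [461.9, 289.8, 34.3]
eef_rot: [3.14, -0.0, 1.697]
wrist_force: [0.1, 0.3, -4.4]
finger_gap: 58.0
finger_force: 40.0
```

Call:
jog_arm:
  rows: [0, 0, -0.1, 0, 0, 0, 1, 0, 0, -0.05, 0, 0, 0, 1, 0, 0, 0, 0, 0, 0, 1]

```text
clock: 5.95
eef_pos: [462.1, 289.9, 33.8]
eef_rot: [3.14, -0.001, 1.697]
wrist_force: [-4.6, -3.9, 12.4]
finger_gap: 57.9
finger_force: 40.0
```

Call:
jog_arm:
  rows: [0, 0, 0, 0, 0, 0, 0.25, 0, 0, 0, 0, 0, 0, 0.25, 0, 0, 0, 0, 0, 0, 0.25, 0, 0, 0, 0, 0, 0, 0.25, 0, 0, 1, 0, 0, 0, 0.25, 0, 0, 2.5, 0, 0, 0, 0.25, 0, 0, 2.5, 0, 0, 0, 0.25, 0, 0, 3, 0, 0, 0, 0.25, 0, 0, 3, 0, 0, 0, 0.25, 0, 0, 0, 0, 0, 0, 0.25]

```text
clock: 6.78
eef_pos: [463.5, 290.7, 158.5]
eef_rot: [3.133, -0.003, 1.697]
wrist_force: [0.3, -0.1, 0.9]
finger_gap: 70.5
finger_force: 0.0
```

Call:
jog_arm:
  rows: [-0.12, -2, 0, 0, 0, 0, 0.3, -0.12, -3.45, 0, 0, 0, 0, 0.3, -0.12, -3.45, 0, 0, 0, 0, 0.3, -0.12, -3.45, 0, 0, 0, 0, 0.3, -0.12, -3.45, 0, 0, 0, 0, 0.3, -0.12, -3.45, 0, 0, 0, 0, 0.3, -0.12, -3.45, 0, 0, 0, 0, 0.3, -0.12, -3.45, 0, 0, 0, 0, 0.3, -0.12, -3.45, 0, 0, 0, 0, 0.3, -0.12, -3.45, 0, 0, 0, 0, 0.3, -0.12, -3.45, 0, 0, 0, 0, 0.3, -0.12, -3.45, 0, 0, 0, 0, 0.3, 0, 0, 0, 0, 0, 0, 0.3, 0, 0, 0, 0, 0, 0, 0.3, 0, 0, 0, 0, 0, 0, 0.3]

```text
clock: 8.03
eef_pos: [447.1, -109.5, 152.1]
eef_rot: [3.141, -0.0, 1.696]
wrist_force: [-0.6, 0.1, -0.4]
finger_gap: 65.7
finger_force: 0.0
```

Call:
jog_arm:
  rows: [0, -0.1, -1.7, 0, 0, 0, 0.3, 0, 0, -2, 0, 0, 0, 0.3, 0, 0, -2, 0, 0, 0, 0.3, 0, 0, -2, 0, 0, 0, 0.3, 0, 0, -2, 0, 0, 0, 0.3, 0, 0, -1, 0, 0, 0, 0.3, 0, 0, 0, 0, 0, 0, 0.3, 0, 0, 0, 0, 0, 0, 0.3, 0, 0, 0, 0, 0, 0, 1, 0, 0, 0, 0, 0, 0, 1, 0, 0, 0, 0, 0, 0, 1, 0, 0, 0, 0, 0, 0, 1, 0, 0, 0, 0, 0, 0, 1, 0, 0, 0, 0, 0, 0, 1, 0, 0, 0, 0, 0, 0, 1, 0, 0, 0, 0, 0, 0, 1]
  newtons: 40

```text
clock: 9.37
eef_pos: [447.0, -110.9, 44.9]
eef_rot: [-3.141, -0.0, 1.697]
wrist_force: [-2.4, 0.1, 1.7]
finger_gap: 21.2
finger_force: 40.0
```

Call:
jog_arm:
  rows: [0, 0, 1, 0, 0, 0, 1, 0, 0, 2, 0, 0, 0, 1, 0, 0, 3, 0, 0, 0, 1, 0, 0, 3, 0, 0, 0, 1, 0, 0, 1.5, 0, 0, 0, 1, 0, 0, 0, 0, 0, 0, 1]

```text
clock: 9.87
eef_pos: [448.4, -111.3, 153.6]
eef_rot: [3.136, 0.002, 1.697]
wrist_force: [0.7, -0.7, -2.3]
finger_gap: 20.8
finger_force: 40.0
```

Call:
jog_arm:
  rows: [0, 1.7, 0, 0, 0, 0, 1, 0, 3.4, 0, 0, 0, 0, 1, 0, 3.4, 0, 0, 0, 0, 1, 0, 3.4, 0, 0, 0, 0, 1, 0, 3.4, 0, 0, 0, 0, 1, 0, 3.4, 0, 0, 0, 0, 1, 0, 3.4, 0, 0, 0, 0, 1, 0, 3.4, 0, 0, 0, 0, 1, 0, 3.4, 0, 0, 0, 0, 1, 0, 3.4, 0, 0, 0, 0, 1, 0, 3.4, 0, 0, 0, 0, 1, 0, 3.4, 0, 0, 0, 0, 1, 0, 3.4, 0, 0, 0, 0, 1, 0, 3.4, 0, 0, 0, 0, 1, 0, 3.4, 0, 0, 0, 0, 1, 0.1, 1.6, 0, 0, 0, 0, 1, 0, 0, 0, 0, 0, 0, 1, 0, 0, 0, 0, 0, 0, 1, 0, 0, 0, 0, 0, 0, 1]

```text
clock: 11.45
eef_pos: [447.9, 397.2, 149.0]
eef_rot: [-3.14, 0.001, 1.696]
wrist_force: [-0.3, -0.7, -2.6]
finger_gap: 21.1
finger_force: 40.0
```

Call:
jog_arm:
  rows: [0, 0, -1.5, 0, 0, 0, 1, 0, 0, -2, 0, 0, 0, 1, 0, 0, -2.5, 0, 0, 0, 1, 0, 0, -2, 0, 0, 0, 1, 0, 0, -1, 0, 0, 0, 1, 0, 0, -0.5, 0, 0, 0, 1, 0, 0, -0.2, 0, 0, 0, 1, 0, 0, -0.1, 0, 0, 0, 1, 0, 0, -0.05, 0, 0, 0, 1, 0, 0, 0, 0, 0, 0, 1, 0, 0, 0, 0, 0, 0, 1]

```text
clock: 12.37
eef_pos: [448.4, 398.3, 52.2]
eef_rot: [3.141, -0.001, 1.697]
wrist_force: [0.3, -0.2, -2.9]
finger_gap: 21.3
finger_force: 40.0
```

Call:
jog_arm:
  rows: [0, 0, -0.1, 0, 0, 0, 1, 0, 0, -0.05, 0, 0, 0, 1, 0, 0, 0, 0, 0, 0, 1]

```text
clock: 12.62
eef_pos: [448.3, 398.4, 50.9]
eef_rot: [3.141, -0.001, 1.697]
wrist_force: [-2.1, -2.4, 6.2]
finger_gap: 21.3
finger_force: 40.0
```

Call:
jog_arm:
  rows: [0, 0, 0, 0, 0, 0, 0.5, 0, 0, 0, 0, 0, 0, 0.5, 0, 0, 0, 0, 0, 0, 0.5, 0, 0, 0, 0, 0, 0, 0.5, 0, 0, 1, 0, 0, 0, 0.5, 0, 0, 2, 0, 0, 0, 0.5, 0, 0, 2.5, 0, 0, 0, 0.5, 0, 0, 2.5, 0, 0, 0, 0.5, 0, 0, 2, 0, 0, 0, 0.5, 0, 0, 0, 0, 0, 0, 0.5]

```text
clock: 13.45
eef_pos: [449.4, 399.2, 155.2]
eef_rot: [3.136, -0.004, 1.697]
wrist_force: [1.0, 1.5, 0.8]
finger_gap: 47.3
finger_force: 0.0
```

Call:
jog_arm:
  rows: [1.87, -2.76, 0, 0, 0, -0.107, 0.3, 1.87, -2.76, 0, 0, 0, -0.107, 0.3, 1.87, -2.76, 0, 0, 0, -0.107, 0.3, 1.87, -2.76, 0, 0, 0, -0.107, 0.3, 1.87, -2.76, 0, 0, 0, -0.107, 0.3, 1.87, -2.76, 0, 0, 0, -0.107, 0.3, 1.87, -2.76, 0, 0, 0, -0.107, 0.3, 1.87, -2.76, 0, 0, 0, -0.107, 0.3, 1.87, -2.76, 0, 0, 0, -0.107, 0.3, 1.87, -2.76, 0, 0, 0, -0.107, 0.3, 1.87, -2.76, 0, 0, 0, -0.107, 0.3, 1.87, -2.76, 0, 0, 0, -0.107, 0.3, 1.87, -2.76, 0, 0, 0, -0.107, 0.3, 1.87, -2.76, 0, 0, 0, -0.107, 0.3, 0, 0, 0, 0, 0, 0, 0.3, 0, 0, 0, 0, 0, 0, 0.3, 0, 0, 0, 0, 0, 0, 0.3]

```text
clock: 14.87
eef_pos: [709.6, 12.1, 149.5]
eef_rot: [-3.141, 0.001, 0.2]
wrist_force: [0.3, 0.3, -0.2]
finger_gap: 65.9
finger_force: 0.0
```

```bash
python3 - <<'E'
from h import *
m=manip.camera_model("wrist"); p,d=manip.camera("wrist"); cv2.imwrite("pics/w3.png",p)
print(manip.read_state()["eef_pos"].round(1))
W=world(d.astype(float),m); W[d<=0]=-999
P=blob(W,674,800,-30,50,12,40); print("grip",rect(P)); P=blob(W,620,676,-40,45,12,40); print(rect(P))
E
```

```text
[709.5  12.6 149.8]
grip [724.   11.8 111.4  31.8  14.5]
[648.6  -1.1  57.   54.8  90. ]
```

View pics/w3.png

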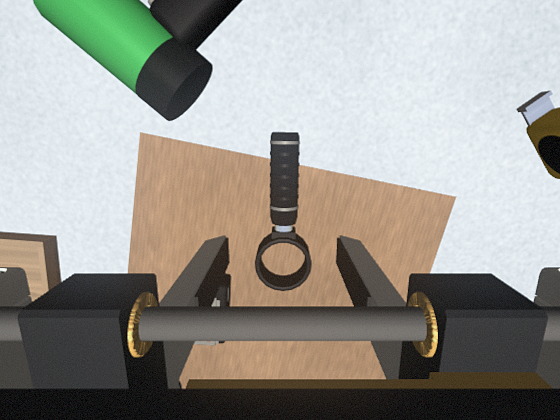

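The handle is upright in the image, with its grip at (285,175) and ring at (283,262), centred between the fingers. The green drill's end is well clear. Descending.

Call:
jog_arm:
  rows: [0, 0, -1.5, 0, 0, 0, 0.3, 0, 0, -2.5, 0, 0, 0, 0.3, 0, 0, -2.5, 0, 0, 0, 0.3, 0, 0, -2.5, 0, 0, 0, 0.3, 0, 0, -2.5, 0, 0, 0, 0.3, 0, 0, -1.5, 0, 0, 0, 0.3, 0, 0, -0.7, 0, 0, 0, 0.3, 0, 0, 0, 0, 0, 0, 0.3, 0, 0, 0, 0, 0, 0, 0.3, 0, 0, 0, 0, 0, 0, 1, 0, 0, 0, 0, 0, 0, 1, 0, 0, 0, 0, 0, 0, 1, 0, 0, 0, 0, 0, 0, 1, 0, 0, 0, 0, 0, 0, 1, 0, 0, 0, 0, 0, 0, 1, 0, 0, 0, 0, 0, 0, 1]
  newtons: 40

```text
clock: 16.25
eef_pos: [710.0, 11.6, 13.1]
eef_rot: [3.141, -0.0, 0.199]
wrist_force: [-0.1, -0.9, 0.3]
finger_gap: 27.0
finger_force: 40.0
```

Call:
jog_arm:
  rows: [0, 0, 1, 0, 0, 0, 1, 0, 0, 2.5, 0, 0, 0, 1, 0, 0, 3, 0, 0, 0, 1, 0, 0, 3, 0, 0, 0, 1, 0, 0, 2.2, 0, 0, 0, 1, 0, 0, 0, 0, 0, 0, 1]

```text
clock: 16.75
eef_pos: [711.8, 11.7, 136.4]
eef_rot: [3.14, -0.008, 0.199]
wrist_force: [-0.2, -0.5, -0.3]
finger_gap: 27.1
finger_force: 40.0
```

Call:
jog_arm:
  rows: [-1.19, 2.68, 0, 0, 0, 0.1152, 1, -1.19, 2.68, 0, 0, 0, 0.1152, 1, -1.19, 2.68, 0, 0, 0, 0.1152, 1, -1.19, 2.68, 0, 0, 0, 0.1152, 1, -1.19, 2.68, 0, 0, 0, 0.1152, 1, -1.19, 2.68, 0, 0, 0, 0.1152, 1, -1.19, 2.68, 0, 0, 0, 0.1152, 1, -1.19, 2.68, 0, 0, 0, 0.1152, 1, -1.19, 2.68, 0, 0, 0, 0.1152, 1, -1.19, 2.68, 0, 0, 0, 0.1152, 1, -1.19, 2.68, 0, 0, 0, 0.1152, 1, -1.19, 2.68, 0, 0, 0, 0.1152, 1, -1.19, 2.68, 0, 0, 0, 0.1152, 1, 0, 0, 0, 0, 0, 0, 1, 0, 0, 0, 0, 0, 0, 1, 0, 0, 0, 0, 0, 0, 1]

```text
clock: 18.08
eef_pos: [555.1, 359.6, 129.2]
eef_rot: [-3.141, 0.001, 1.695]
wrist_force: [-0.7, -0.2, -2.6]
finger_gap: 27.0
finger_force: 40.0
```

```bash
python3 - <<'E'
from h import *
m=manip.camera_model("wrist"); p,d=manip.camera("wrist"); cv2.imwrite("pics/w4.png",p)
print(manip.read_state()["eef_pos"].round(1))
E
```

```text
[555.4 359.2 129.3]
```

View pics/w4.png

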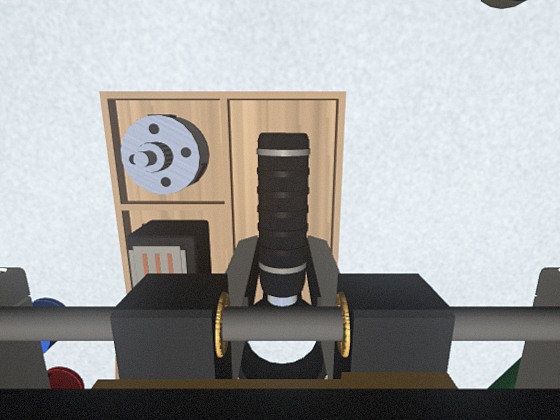

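The large saw sits at (165,155) in the square bay, the large pack at (170,250) in the wide bay, and the handle is aligned over the long bay. Lowering.

Call:
jog_arm:
  rows: [0, 0, -1.5, 0, 0, 0, 1, 0, 0, -2.5, 0, 0, 0, 1, 0, 0, -2.5, 0, 0, 0, 1, 0, 0, -2.2, 0, 0, 0, 1, 0, 0, -1.2, 0, 0, 0, 1, 0, 0, -0.6, 0, 0, 0, 1, 0, 0, -0.3, 0, 0, 0, 1, 0, 0, -0.1, 0, 0, 0, 1, 0, 0, -0.05, 0, 0, 0, 1, 0, 0, 0, 0, 0, 0, 1, 0, 0, 0, 0, 0, 0, 1]

```text
clock: 19.05
eef_pos: [555.6, 360.3, 21.4]
eef_rot: [3.14, -0.001, 1.696]
wrist_force: [0.6, 1.1, -1.6]
finger_gap: 27.2
finger_force: 40.0
```

Call:
jog_arm:
  rows: [0, 0, -0.1, 0, 0, 0, 1, 0, 0, -0.1, 0, 0, 0, 1, 0, 0, -0.05, 0, 0, 0, 1, 0, 0, 0, 0, 0, 0, 1]

```text
clock: 19.38
eef_pos: [555.4, 360.3, 19.0]
eef_rot: [3.141, -0.0, 1.697]
wrist_force: [-2.9, -2.0, 8.1]
finger_gap: 26.6
finger_force: 40.0
```

Call:
jog_arm:
  rows: [0, 0, 0, 0, 0, 0, 0.5, 0, 0, 0, 0, 0, 0, 0.5, 0, 0, 0, 0, 0, 0, 0.5, 0, 0, 0, 0, 0, 0, 0.5, 0, 0, 1, 0, 0, 0, 0.5, 0, 0, 2.5, 0, 0, 0, 0.5, 0, 0, 3, 0, 0, 0, 0.5, 0, 0, 3.5, 0, 0, 0, 0.5, 0, 0, 3, 0, 0, 0, 0.5, 0, 0, 0, 0, 0, 0, 0.5]

```text
clock: 20.22
eef_pos: [557.2, 361.3, 155.9]
eef_rot: [3.132, -0.004, 1.697]
wrist_force: [0.3, 0.5, 1.1]
finger_gap: 46.9
finger_force: 0.0
```

Call:
jog_arm:
  rows: [-0.82, -3, 0, 0, 0, -0.006, 0.3, -0.82, -3, 0, 0, 0, -0.006, 0.3, -0.82, -3, 0, 0, 0, -0.006, 0.3, -0.82, -3, 0, 0, 0, -0.006, 0.3, -0.82, -3, 0, 0, 0, -0.006, 0.3, -0.82, -3, 0, 0, 0, -0.006, 0.3, -0.82, -3, 0, 0, 0, -0.006, 0.3, -0.82, -3, 0, 0, 0, -0.006, 0.3, -0.82, -3, 0, 0, 0, -0.006, 0.3, -0.82, -3, 0, 0, 0, -0.006, 0.3, -0.82, -3, 0, 0, 0, -0.006, 0.3, -0.82, -3, 0, 0, 0, -0.006, 0.3, 0, 0, 0, 0, 0, 0, 0.3, 0, 0, 0, 0, 0, 0, 0.3, 0, 0, 0, 0, 0, 0, 0.3]

```text
clock: 21.47
eef_pos: [457.0, 0.4, 148.3]
eef_rot: [3.141, -0.0, 1.624]
wrist_force: [-0.2, 0.9, 0.5]
finger_gap: 65.6
finger_force: 0.0
```

Descend to a TCP height of 45 and grip the collar.

Call:
jog_arm:
  rows: [0, 0, -1.5, 0, 0, 0, 0.3, 0, 0, -2, 0, 0, 0, 0.3, 0, 0, -2, 0, 0, 0, 0.3, 0, 0, -2, 0, 0, 0, 0.3, 0, 0, -2, 0, 0, 0, 0.3, 0, 0, -0.9, 0, 0, 0, 0.3, 0, 0, 0, 0, 0, 0, 0.3, 0, 0, 0, 0, 0, 0, 0.3, 0, 0, 0, 0, 0, 0, 1, 0, 0, 0, 0, 0, 0, 1, 0, 0, 0, 0, 0, 0, 1, 0, 0, 0, 0, 0, 0, 1, 0, 0, 0, 0, 0, 0, 1, 0, 0, 0, 0, 0, 0, 1, 0, 0, 0, 0, 0, 0, 1, 0, 0, 0, 0, 0, 0, 1]
  newtons: 30

```text
clock: 22.8
eef_pos: [456.9, 0.1, 44.0]
eef_rot: [3.141, -0.0, 1.624]
wrist_force: [-0.4, -0.4, 1.6]
finger_gap: 21.7
finger_force: 30.0
```

Call:
jog_arm:
  rows: [0, 0, 1, 0, 0, 0, 1, 0, 0, 2.5, 0, 0, 0, 1, 0, 0, 3, 0, 0, 0, 1, 0, 0, 2.5, 0, 0, 0, 1, 0, 0, 1.5, 0, 0, 0, 1, 0.87, -2.655, 0, 0, 0, 0, 1, 0.87, -2.655, 0, 0, 0, 0, 1, 0.87, -2.655, 0, 0, 0, 0, 1, 0.87, -2.655, 0, 0, 0, 0, 1, 0.87, -2.655, 0, 0, 0, 0, 1, 0.87, -2.655, 0, 0, 0, 0, 1, 0.87, -2.655, 0, 0, 0, 0, 1, 0.87, -2.655, 0, 0, 0, 0, 1, 0.87, -2.655, 0, 0, 0, 0, 1, 0.87, -2.655, 0, 0, 0, 0, 1, 0.87, -2.655, 0, 0, 0, 0, 1, 0, 0, 0, 0, 0, 0, 1, 0, 0, 0, 0, 0, 0, 1, 0, 0, 0, 0, 0, 0, 1]

```text
clock: 24.38
eef_pos: [552.3, -291.4, 149.1]
eef_rot: [-3.141, -0.0, 1.624]
wrist_force: [-0.1, -0.4, -0.0]
finger_gap: 21.4
finger_force: 30.0
```

```bash
python3 - <<'E'
from h import *
m=manip.camera_model("wrist"); p,d=manip.camera("wrist"); cv2.imwrite("pics/w5.png",p)
print(manip.read_state()["eef_pos"].round(1))
W=world(d.astype(float),m); W[d<=0]=-999
P=blob(W,470,640,-460,-235,14,25); print(len(P),rect(P))
E
```

```text
[ 552.4 -291.1  149.2]
2622 [ 552.3 -308.6  124.5  114.7    3.2]
```

View pics/w5.png

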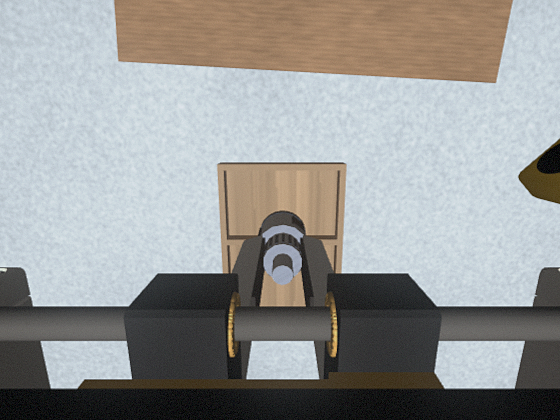

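The saw hangs upright at (283,245) over the narrow bay. The tray's near edge measures y ≈ -251, as predicted (-250.8). Lowering.

Call:
jog_arm:
  rows: [0, 0, -1.5, 0, 0, 0, 1, 0, 0, -2, 0, 0, 0, 1, 0, 0, -2.5, 0, 0, 0, 1, 0, 0, -2, 0, 0, 0, 1, 0, 0, -1, 0, 0, 0, 1, 0, 0, -0.5, 0, 0, 0, 1, 0, 0, -0.2, 0, 0, 0, 1, 0, 0, -0.1, 0, 0, 0, 1, 0, 0, -0.05, 0, 0, 0, 1, 0, 0, 0, 0, 0, 0, 1, 0, 0, 0, 0, 0, 0, 1]

```text
clock: 25.35
eef_pos: [552.8, -292.1, 51.2]
eef_rot: [3.141, 0.001, 1.624]
wrist_force: [0.3, -0.2, -1.2]
finger_gap: 21.3
finger_force: 30.0
```

Call:
jog_arm:
  rows: [0, 0, -0.1, 0, 0, 0, 1, 0, 0, -0.05, 0, 0, 0, 1, 0, 0, 0, 0, 0, 0, 1]

```text
clock: 25.6
eef_pos: [552.9, -292.2, 50.0]
eef_rot: [3.14, 0.001, 1.624]
wrist_force: [-1.7, 1.6, 7.1]
finger_gap: 21.6
finger_force: 30.0
```

Call:
jog_arm:
  rows: [0, 0, 0, 0, 0, 0, 0.5, 0, 0, 0, 0, 0, 0, 0.5, 0, 0, 0, 0, 0, 0, 0.5, 0, 0, 0, 0, 0, 0, 0.5, 0, 0, 1, 0, 0, 0, 0.5, 0, 0, 2.5, 0, 0, 0, 0.5, 0, 0, 3, 0, 0, 0, 0.5, 0, 0, 3.5, 0, 0, 0, 0.5, 0, 0, 0, 0, 0, 0, 0.5]

```text
clock: 26.35
eef_pos: [554.6, -293.1, 156.9]
eef_rot: [3.133, 0.006, 1.624]
wrist_force: [0.9, 0.3, 1.3]
finger_gap: 47.5
finger_force: 0.0
```

Call:
jog_arm:
  rows: [0.21, 2.817, 0, 0, 0, -0.1158, 0, 0.21, 2.817, 0, 0, 0, -0.1158, 0, 0.21, 2.817, 0, 0, 0, -0.1158, 0, 0.21, 2.817, 0, 0, 0, -0.1158, 0, 0.21, 2.817, 0, 0, 0, -0.1158, 0, 0.21, 2.817, 0, 0, 0, -0.1158, 0, 0.21, 2.817, 0, 0, 0, -0.1158, 0, 0.21, 2.817, 0, 0, 0, -0.1158, 0, 0.21, 2.817, 0, 0, 0, -0.1158, 0, 0.21, 2.817, 0, 0, 0, -0.1158, 0, 0.21, 2.817, 0, 0, 0, -0.1158, 0, 0.21, 2.817, 0, 0, 0, -0.1158, 0, 0.21, 2.817, 0, 0, 0, -0.1158, 0, 0, 0, 0, 0, 0, 0, 0, 0, 0, 0, 0, 0, 0, 0, 0, 0, 0, 0, 0, 0, 0]

```text
clock: 27.68
eef_pos: [579.9, 73.8, 149.3]
eef_rot: [3.141, -0.0, 0.121]
wrist_force: [0.4, 0.1, -0.7]
finger_gap: 94.2
finger_force: 0.0
```

```bash
python3 - <<'E'
from h import *
m=manip.camera_model("wrist"); p,d=manip.camera("wrist")
print(manip.read_state()["eef_pos"].round(1))
W=world(d.astype(float),m); W[d<=0]=-999
for a,b in((34,44),(26,33)):
    P=blob(W,525,635,30,120,a,b); print(len(P),rect(P))
E
```

```text
[579.9  73.4 149.2]
2550 [576.7  72.   56.4  41.1   7.3]
1208 [580.2  72.4  68.8  52.    7. ]
```

Call:
jog_arm:
  rows: [0, -0.1, -1.5, 0, 0, 0, 0, 0, 0, -2.5, 0, 0, 0, 0, 0, 0, -2.5, 0, 0, 0, 0, 0, 0, -2.5, 0, 0, 0, 0, 0, 0, -2.5, 0, 0, 0, 0, 0, 0, -1.5, 0, 0, 0, 0, 0, 0, -0.5, 0, 0, 0, 0, 0, 0, 0, 0, 0, 0, 0, 0, 0, 0, 0, 0, 0, 0, 0, 0, 0, 0, 0, 0, 1, 0, 0, 0, 0, 0, 0, 1, 0, 0, 0, 0, 0, 0, 1, 0, 0, 0, 0, 0, 0, 1, 0, 0, 0, 0, 0, 0, 1, 0, 0, 0, 0, 0, 0, 1, 0, 0, 0, 0, 0, 0, 1]
  newtons: 40

```text
clock: 29.07
eef_pos: [579.9, 73.3, 14.0]
eef_rot: [3.142, -0.0, 0.119]
wrist_force: [-1.7, 0.7, 1.7]
finger_gap: 51.7
finger_force: 40.0
```

Call:
jog_arm:
  rows: [0, 0, 1, 0, 0, 0, 1, 0, 0, 2.5, 0, 0, 0, 1, 0, 0, 3.5, 0, 0, 0, 1, 0, 0, 3, 0, 0, 0, 1, 0, 0, 2, 0, 0, 0, 1, 0, 0, 0, 0, 0, 0, 1]

```text
clock: 29.57
eef_pos: [581.5, 73.5, 139.1]
eef_rot: [3.141, -0.007, 0.119]
wrist_force: [-0.4, -0.2, -1.0]
finger_gap: 52.0
finger_force: 40.0
```

Call:
jog_arm:
  rows: [-0.16, -3.257, 0, 0, 0, -0.0045, 1, -0.16, -3.257, 0, 0, 0, -0.0045, 1, -0.16, -3.257, 0, 0, 0, -0.0045, 1, -0.16, -3.257, 0, 0, 0, -0.0045, 1, -0.16, -3.257, 0, 0, 0, -0.0045, 1, -0.16, -3.257, 0, 0, 0, -0.0045, 1, -0.16, -3.257, 0, 0, 0, -0.0045, 1, -0.16, -3.257, 0, 0, 0, -0.0045, 1, -0.16, -3.257, 0, 0, 0, -0.0045, 1, -0.16, -3.257, 0, 0, 0, -0.0045, 1, -0.16, -3.257, 0, 0, 0, -0.0045, 1, -0.16, -3.257, 0, 0, 0, -0.0045, 1, -0.16, -3.257, 0, 0, 0, -0.0045, 1, -0.16, -3.257, 0, 0, 0, -0.0045, 1, 0, 0, 0, 0, 0, 0, 1, 0, 0, 0, 0, 0, 0, 1, 0, 0, 0, 0, 0, 0, 1]

```text
clock: 30.98
eef_pos: [557.1, -382.1, 132.7]
eef_rot: [-3.14, 0.001, 0.056]
wrist_force: [0.2, 0.2, -1.5]
finger_gap: 51.4
finger_force: 40.0
```

Call:
jog_arm:
  rows: [0, 0, -1.5, 0, 0, 0, 1, 0, 0, -2.5, 0, 0, 0, 1, 0, 0, -2.5, 0, 0, 0, 1, 0, 0, -2.2, 0, 0, 0, 1, 0, 0, -1.2, 0, 0, 0, 1, 0, 0, -0.8, 0, 0, 0, 1, 0, 0, -0.3, 0, 0, 0, 1, 0, 0, -0.1, 0, 0, 0, 1, 0, 0, -0.1, 0, 0, 0, 1, 0, 0, 0, 0, 0, 0, 1, 0, 0, 0, 0, 0, 0, 1]

```text
clock: 31.9
eef_pos: [557.8, -382.9, 22.9]
eef_rot: [3.141, -0.001, 0.056]
wrist_force: [-0.2, 0.3, -1.8]
finger_gap: 52.1
finger_force: 40.0
```

Call:
jog_arm:
  rows: [0, 0, -0.1, 0, 0, 0, 1, 0, 0, -0.1, 0, 0, 0, 1, 0, 0, -0.05, 0, 0, 0, 1, 0, 0, -0.05, 0, 0, 0, 1, 0, 0, 0, 0, 0, 0, 1]

```text
clock: 32.32
eef_pos: [557.5, -382.8, 20.0]
eef_rot: [3.141, -0.0, 0.056]
wrist_force: [-3.3, 2.8, 8.0]
finger_gap: 52.0
finger_force: 40.0
```

Seated. Open partly to 66 mm, lift and pull back for a final look.

Call:
jog_arm:
  rows: [0, 0, 0, 0, 0, 0, 0.3, 0, 0, 0, 0, 0, 0, 0.3, 0, 0, 0, 0, 0, 0, 0.3, 0, 0, 0, 0, 0, 0, 0.3, 0, 0, 1, 0, 0, 0, 0.3, 0, 0, 2.5, 0, 0, 0, 0.3, 0, 0, 3, 0, 0, 0, 0.3, 0, 0, 3.5, 0, 0, 0, 0.3, 0, 0, 3.5, 0, 0, 0, 0.3, -2.5, 2.5, 2.5, 0, 0, 0, 0.3, -2.5, 2.5, 2, 0, 0, 0, 0.3, -2.5, 2.5, 0, 0, 0, 0, 0.3, -2.5, 2.5, 0, 0, 0, 0, 0.3, -2.5, 2.5, 0, 0, 0, 0, 0.3, -2.5, 2.5, 0, 0, 0, 0, 0.3, 0, 0, 0, 0, 0, 0, 0.3, 0, 0, 0, 0, 0, 0, 0.3, 0, 0, 0, 0, 0, 0, 0.3]

```text
clock: 33.82
eef_pos: [408.9, -234.1, 199.0]
eef_rot: [3.14, -0.001, 0.056]
wrist_force: [0.1, 0.1, -0.4]
finger_gap: 65.6
finger_force: 0.0
```

```bash
python3 - <<'E'
from h import *
from math import *
print(manip.read_state()["eef_pos"].round(1))
for n in("top","scene"):
    m=manip.camera_model(n); p,d=manip.camera(n); cv2.imwrite(f"pics/{n}9.png",p)
    W=world(d.astype(float),m)
    T={}
    for k,(x,y,a) in(dict(L=(504.6,346.2,7.2),S=(554,-343.3,3.1)) if n=="top" else dict(L=(507.5,343,7.2),S=(557,-347,3.1))).items():
        c,s=cos(radians(a)),sin(radians(a)); V=W.copy(); V[...,0]-=x;V[...,1]-=y; T[k]=V@np.array([[c,-s,0],[s,c,0],[0,0,1]])
    for nm,k,b in(("handle","L",(8,96,-105,105,24,45)),("lpack","L",(-95,-5,-105,5,26,80)),("lsaw","L",(-95,-5,20,105,26,80)),("spack","S",(-55,55,-85,8,24,80)),("ssaw","S",(-55,55,22,85,26,80))):
        P=blob(T[k],*b); print(n,nm,len(P),rect(P) if len(P)>3 else"","ztop",np.percentile(P[:,2],[50,97]).round(1))
    P=blob(W,410,490,70,150,60,80); print("mid",rect(P))
E
```

```text
[ 408.9 -234.1  199. ]
top handle 691 [ 56.5  -1.2 158.6  57.   82.2] ztop [31.1 35.5]
top lpack 1242 [-50.7 -49.9  93.6  58.6  89.9] ztop [63.1 67.6]
top lsaw 731 [-51.4  60.   65.3  64.2  27.6] ztop [39.5 70.8]
top spack 135 [ 26.4 -20.4  23.7  48.   42.9] ztop [34.6 44.8]
top ssaw 191 [-0.1 57.2 32.7 25.3 15. ] ztop [47.1 76.4]
mid [448.  112.6   9.    9.5  65.3]
scene handle 839 [ 44.5  -1.9  60.1 158.2   7.4] ztop [31.5 35.7]
scene lpack 1201 [-47.8 -50.2  93.1  59.5  89. ] ztop [56.  67.8]
scene lsaw 640 [-49.4  59.8  64.6  64.8   2.2] ztop [40.5 72.1]
scene spack 470 [  1.  -33.3  51.2  74.3  86.4] ztop [38.2 46.5]
scene ssaw 216 [ 3.7 57.1 26.2 31.9 51. ] ztop [44.8 76.6]
mid [452.5 109.4   9.7   8.4  61.6]
```

View pics/top9.png

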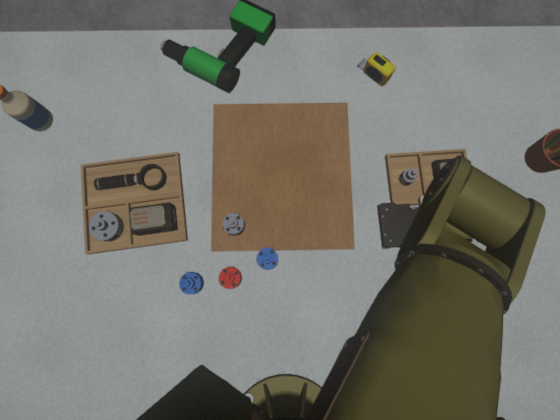

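View pics/scene9.png

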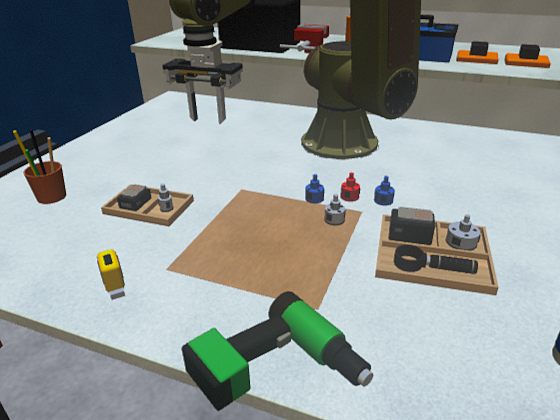

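Both views show all five things in their bays, level and at the expected heights. The middle saw is unmoved and the gripper is clear.

```bash
python3 -c "
from cell import manip
print(manip.sign_off())"
```

```text
the job is handed in; nothing more can be done
None
```

I placed all five items upright in their bays, released them and handed in the job at about 34 s of robot time; the middle saw was not moved, and the hand-in call returned no verdict.

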